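# Find the hidden notch and open the spice tower

## Robot

A 6-joint arm with a two-finger parallel gripper is mounted at the origin on the work surface. World frame = base frame: x ahead of the robot, y to its left, z up, the work surface at z = 0. Lengths are in mm, angles in rad, forces in N, time in s.
With the tool pointing down it reaches from about 300 to 775 mm from the base axis. Payload 14.6 kg.
Tool frame: the origin (TCP) lies on the front face of the gripper's body, between the roots of the fingers; the fingertips stand 97 mm ahead of it and the grasp point (between the pads) lies 78 mm ahead of it; z points along the fingers, y is the line along which they close (so a half turn about z gives the same grasp; the last joint's range is limited). The gripper opens to 94 mm and grips with 3 to 60 N. Pads are 16 mm wide; open, the fingers measure 119 mm over their backs; the gripper's body (75 mm by 177 mm) begins 78 mm behind the grasp point.
Start: joints at [1.274, 0.3, 1.521, -0, 1.321, -0.067], TCP at [125.279, 535.533, 302.646] pointing down, gripper open.
Joint ranges: [-3.03, 3.03], [-0.79, 2.21], [0.23, 2.52], [-1.04, 4.18], [0, 3.07], [-2.55, 2.55]. Speed limits (rad/s): [2.22, 2.22, 2.57, 3.14, 3.14, 3.14].

## Interface

Orientations are given as [roll, pitch, yaw] about the fixed x, y, z axes, in that order (R = Rz(yaw) Ry(pitch) Rx(roll)).
In Python, from cell import * gives the robot as it stands.
- The arm moves only by the tool carry_out, never from a script. Its arguments are lists of equal length, an entry for each row: "slide": the shift along the world's x, y, z scaled (see below), a list of three; "dr": the turn, a rotation vector about the world's x, y, z scaled (see below), a list of three; "gripper": the opening in per cent of the stroke, from 0 (shut) to 100 (fully open). A call has 1 to 10 rows; each row is the pose to reach, as a shift and turn from the pose commanded when the call began, turning the shorter way round; what a row does not reach only later rows make up. The controller multiplies each number of a shift by 0.25 m and each number of a turn by 360 degrees. A row lasts 1/12 s, in which the tool goes at most 41.7 mm and 7.16 degrees, less where a joint would pass 70% of its speed; a pose out of reach is approached as far as the arm can. A call with a number of a shift or a turn outside -1 to 1 is refused whole. A call with a gripper value outside its range is refused whole. The fingers move at their own pace and stop on an object; "newtons" is the grip in N (left out, the last holds). Time passes only in rows, so rows that repeat a pose let the fingers close. It gives the time, the measured TCP pose, the force, the opening and the grip force at its end, in the units of the state.
- read_state(): the state, without advancing time (a new reading comes with each control period).
- camera(name): name is "side" or "top" or "wrist"; returns the picture (400x640x3 uint8, red, green, blue); there is no depth.
- camera_model(name): a dict with "vfov" (degrees; the focal length in pixels is half the picture's height over the tangent of half this angle, whatever the lens; pixels are square), "cx", "cy" (the principal point, pixels), "k1" (the pictures are not rectified: a ray, as slopes to the right and down, at radius r is drawn at 1 + k1 r^2 times it, then the intrinsics apply), "R" (3x3) and "t" (3): a world point X has camera coordinates R X + t. Camera axes: x right, y down, z forward; pixel columns grow to the right and rows downward; lengths in mm; the calibration is good to about 2 mm. A picture is of the moment at which its call begins: read the wrist's pose just before it. camera_model takes no time and is no camera call; for the wrist camera it gives the pose at the moment of the call.
- sign_off(): hands the job in; it is judged then, once.
The state is a dict: "clock": time; "joints": joint angles; "qd": joint speeds; "effort": joint torques, N m; "eef_pos": TCP position; "eef_rot": TCP orientation; "wrist_force": force on the tool from outside, world axes, zero at the start; "moment": the same for the moment, N m; "finger_gap": finger opening in mm; "finger_force": force on a finger pad.
Only numpy, scipy, OpenCV 4.12 (cv2) and the standard library are available. Lean on these libraries where they do the work, as an engineer would, in place of code of your own. Each camera call takes 0.05 s, during which the arm holds its last target. There are 200 camera calls.

## Task

Open the steel spice tower: take its lid by the bar grip, turn it slowly anticlockwise until you feel the resistance drop where the hidden notch is, stop there and draw the lid straight up without wrenching it. Then set the lid down in the wooden bowl, bar grip upwards, without dropping it, let go, and leave the bowl, scoop, jar and tumbler where they stand.

Things in the scene. Friction and masses are not known exactly. Their poses are not given: they have to be found in the camera images.
- lid_grip (a point): Centre of the bar grip on the loose steel lid (150 g) of the spice tower. Upright bar 46 mm long (this point's x), 14 thick (y), 26 high (z up, +-13), on a round cap 66 mm across, 8 thick. Below the cap: neck of 33 mm diameter, cross bar 50 long (x), 11 wide, round foot. The lid's underside is 38 mm below this point; sideways play in the tower 3 mm.
- tower_mouth (a point): Centre of the tower rim, 130 mm up, under the lid. A 14 N spring inside presses the lid's cross bar up under a ledge: it turns stiffly (0.1 to 0.3 N m while moving) and cannot lift, but for a hidden notch 0.4 to 1.5 rad anticlockwise (from above) on, about 0.25 rad wide. There the torque drops and the spring lifts lid and hand with some 10 N (let go, it rises 4 mm). Past it, held down, it catches again.
- tower: Round steel spice tower, 66 mm across, fixed upright on a teak plinth 18 mm thick (100 mm wide; from 62 mm on the -x side to 112 mm on the +x side of the axis), with bracket and screw clamp up to 67 mm high on the +x side. Origin on its axis at the shelf surface, z up. Its yaw does not tell where the notch is.
- bowl: Small open wooden bowl, loose, 136 mm across the rim, 36 mm high, wall 5 mm; origin under its centre; its flat inner floor is 6 mm above the origin and about 95 mm across.
- jar: Closed ceramic jar, 80 mm across, 104 mm high; origin under its centre. Bystander.
- tumbler: Glass tumbler, 68 mm across, 90 mm high; origin under its centre. Bystander.
- scoop: Red plastic scoop lying on the shelf, about 125 mm long along its x axis, 36 mm wide, 20 mm high; origin under its middle. Bystander.

How it is judged (in metres and radians):
On the way:
1. the lid is drawn up out of the tower, upright, over its mouth (z of lid_grip in the frame of tower above 0.17 m and horizontal distance between lid_grip and tower below 0.03 m and angle between lid_grip's own z axis and vertical below 0.3 rad), for 0.1 s.
At the end, for the whole second after the job is handed in: The lid stands on the bowl's floor, bar grip up (tilt under 0.2 rad), centred within 30 mm, its grip centre 36 to 50 mm above the bowl's underside; the bowl at rest, level within 0.1 rad, within 30 mm of its start (horizontal distance between lid_grip and bowl below 0.03 m and z of lid_grip in the frame of bowl between 0.036 and 0.05 m and angle between lid_grip's own z axis and vertical below 0.2 rad and linear speed of bowl below 0.02 m/s and angle between bowl's own z axis and vertical below 0.1 rad and distance of bowl from where it was at the start of the episode below 0.03 m); the robot touches nothing.
It fails at once if the lid is wrenched against the tower (more than 40 N between them) (contact force between lid and tower above 40 N).
It fails at once if the lid is dropped (moves faster than 0.6 m/s with no finger on it) (linear speed of lid above 0.6 m/s and contact force between lid and the fingers below 0.05 N).
It fails at once if the bowl is pushed more than 30 mm (distance of bowl from where it was at the start of the episode above 0.03 m).
It fails at once if jar, tumbler or scoop is moved more than 25 mm or tipped (distance of any of jar, tumbler, scoop from where it was at the start of the episode above 0.025 m or angle between any of jar, tumbler's own z axis and vertical above 0.3 rad).
It also fails if it takes over 67 s, if anything falls off the work surface, if the arm or the gripper's body presses on something with over 40 N, if the wrist force passes 120 N, or if a joint passes its speed limit or range.

## Working session

There is one attempt and no reset: what is moved stays moved. The work goes in short steps, Python scripts to look and compute and a tool call to move; the robot and the scene stay as the last step left them, time stands still between calls to the robot, and variables do not carry over. Pictures are saved under pics/ and viewed, at most 10 in all, crops included, and the job is handed in when it is done.

Besides the shell and the picture viewer there is one more tool, called after "Emit:" by a JSON object that holds its "method" and its "body", one argument or row to a line. carry_out: Moves the arm, as the interface text tells. Its arguments: {"type":"object","properties":{"slide":{"type":"array","items":{"type":"array","items":{"type":"number","minimum":-1,"maximum":1}}},"dr":{"type":"array","items":{"type":"array","items":{"type":"number","minimum":-1,"maximum":1}}},"gripper":{"type":"array","items":{"type":"number"}},"newtons":{"type":"number"}},"required":["slide","dr","gripper"]}

```bash
mkdir -p pics; ls
python3 - <<'E'
from cell import *
import cv2,numpy as np
s=read_state();print({k:np.round(v,3).tolist() for k,v in s.items()})
for n in("side","top"):
    cv2.imwrite(f"pics/{n}0.png",camera(n)[:,:,::-1]);m=camera_model(n);print(n,m)
E
```

```text
pics
{'clock': 0.0, 'joints': [1.274, 0.3, 1.522, -0.0, 1.321, -0.067], 'qd': [-0.0, 0.002, -0.0, -0.001, 0.001, 0.001], 'effort': [0.001, -53.178, -35.274, 0.071, 0.024, -0.0], 'eef_pos': [125.26, 535.403, 302.1], 'eef_rot': [-3.14, -0.0, 2.912], 'wrist_force': [0.159, 0.574, -0.161], 'moment': [-0.027, 0.032, -0.007], 'finger_force': 0.0, 'finger_gap': 94.113}
side {'vfov': 51.2336445429749, 'cx': 327.1473087712685, 'cy': 195.12992288255825, 'k1': -0.06256121990736381, 'R': array([[-0.92903914, -0.36966492,  0.0153012 ],
       [-0.28270243,  0.6825913 , -0.67390537],
       [ 0.23867471, -0.63041015, -0.7386592 ]]), 't': array([542.33671538, 240.37883024, 644.36160562])}
top {'vfov': 54.36882537370034, 'cx': 321.4964166173989, 'cy': 199.71394362119622, 'k1': -0.04205084186679764, 'R': array([[ 0.02683353, -0.99948554, -0.01756723],
       [-0.98834214, -0.02389154, -0.15036292],
       [ 0.14986585,  0.0213972 , -0.98847478]]), 't': array([-12.98650878, 580.05593843, 739.07285435])}
```

View pics/side0.png

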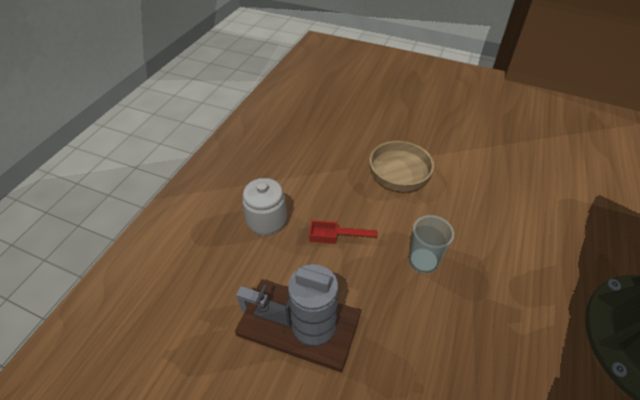

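View pics/top0.png

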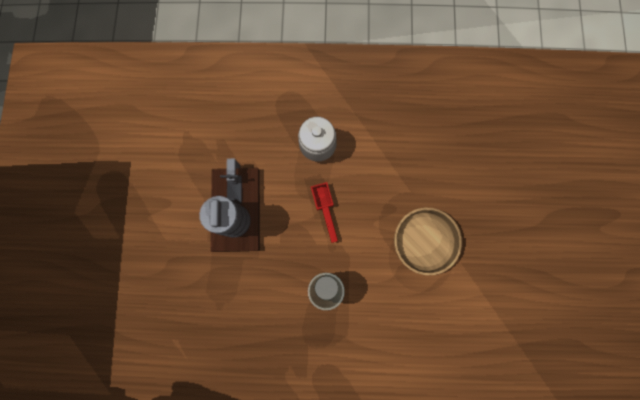

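The side view shows the tower with its lid at about (313,285), the bowl at (401,165), the tumbler at (430,243), the scoop at (340,232) and the jar at (265,205). In the top view the lid is at (218,216) with its bar running nearly vertically, and the bowl is at (428,241). Next I'll crop in on the lid.

```bash
cat > h.py <<'E'
import numpy as np,cv2
from cell import *
def ray(m,px):
    f=200/np.tan(np.radians(m['vfov']/2));k=m['k1']
    K=np.array([[f,0,m['cx']],[0,f,m['cy']],[0,0,1]])
    d=cv2.undistortPoints(np.array([[px]],float),K,np.array([k,0,0,0,0.]))[0,0]
    R=np.array(m['R']);return -R.T@np.array(m['t']),R.T@np.array([d[0],d[1],1])
def plane(m,px,z):
    c,d=ray(m,px);return c+d*(z-c[2])/d[2]
def tri(*mp):
    A=0;b=0
    for m,p in mp:
        c,d=ray(m,p);d/=np.linalg.norm(d);P=np.eye(3)-np.outer(d,d);A=A+P;b=b+P@c
    return np.linalg.solve(A,b)
E
python3 - <<'E'
from h import *
T,S=camera_model('top'),camera_model('side')
p=lambda *a:print(np.round(a[0],1))
p(plane(T,(428,241),36));p(plane(S,(401,160),36));print('bowl^')
p(plane(T,(218,216),138));p(plane(S,(313,283),138));print('cap^')
p(plane(T,(318,138),90));p(plane(T,(326,291),90));p(plane(T,(325,212),10));print('jar tum scoop')
a=cv2.imread('pics/top0.png')[180:250,190:270];b=cv2.imread('pics/side0.png')[250:350,230:370]
a=cv2.resize(a,(457,400),interpolation=cv2.INTER_CUBIC);b=cv2.resize(b[:100,60:],(320,400),interpolation=cv2.INTER_CUBIC)
cv2.imwrite('pics/crop.png',np.hstack([a,b]))
E
```

```text
[ 503.2 -212.8   36. ]
[ 503.4 -216.3   36. ]
bowl^
[532.4 181.9 138. ]
[535.4 178.5 138. ]
cap^
[694.   10.8  90. ]
[404.6 -12.   90. ]
[559.6  -5.5  10. ]
jar tum scoop
```

View pics/crop.png

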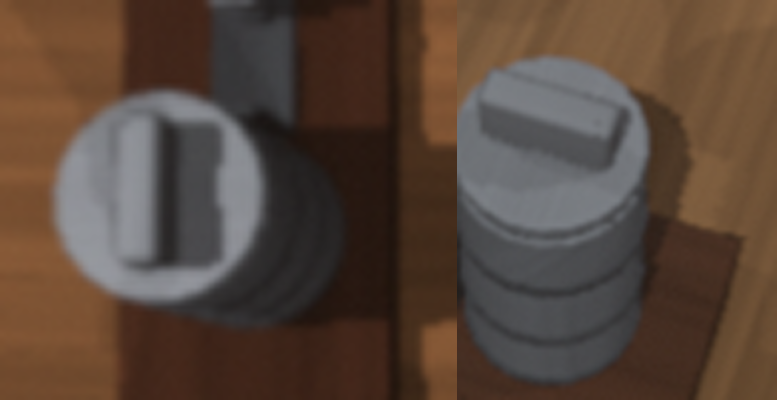

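The crop shows the bar on top of the cap, with its top face centred at about top pixel (214.2,213.2). Its ends are at rows 199.6 and 226.7. In the side view it is centred at (313.8,275.5).

Run:
```python
from h import *
T,S=camera_model('top'),camera_model('side')
print(tri((T,(214.2,213.2)),(S,(313.8,275.5))).round(1))
print('cap',plane(T,(218,214.3),138).round(1))
a,b=plane(T,(214.2,199.6),164),plane(T,(214.2,226.7),164);d=a-b
print(a.round(1),b.round(1),np.linalg.norm(d),np.arctan2(d[1],d[0]))
so=(290,250)
q=lambda x,y:plane(S,(290+x/4,250+y/4),164)
a,b=(q(40,68)+q(25,100))/2,(q(170,105)+q(146,135))/2;d=a-b;print(a.round(1),b.round(1),np.arctan2(d[1],d[0]))
m=camera_model('wrist');print({k:np.round(v,3).tolist() for k,v in m.items()})
```

```text
[533.6 181.4 163. ]
cap [535.4 182.1 138. ]
[557.7 182.9 164. ] [511.3 179.7 164. ] 46.48311038743924 0.0677869470166651
[554.  183.4 164. ] [511.4 180.4 164. ] 0.06959378107665302
{'vfov': 62.141, 'cx': 321.876, 'cy': 197.46, 'k1': -0.018, 'R': [[0.228, 0.974, -0.001], [0.946, -0.221, 0.238], [0.231, -0.056, -0.971]], 't': [-548.202, -25.781, 389.754]}
```

Emit:
{"method": "carry_out", "body": {
  "slide": [
    [0.8,-0.7,0],
    [0.8,-0.7,0],
    [0.8,-0.7,0],
    [0.8,-0.7,0],
    [0.8,-0.7,0],
    [0.8,-0.7,0],
    [0.8,-0.7,0],
    [0.8,-0.7,0],
    [0.8,-0.7,0],
    [0.8,-0.7,0]
  ],
  "dr": [
    [0,0,-0.19],
    [0,0,-0.19],
    [0,0,-0.19],
    [0,0,-0.19],
    [0,0,-0.19],
    [0,0,-0.19],
    [0,0,-0.19],
    [0,0,-0.19],
    [0,0,-0.19],
    [0,0,-0.19]
  ],
  "gripper": [100,100,100,100,100,100,100,100,100,100]
}}

```text
clock: 0.93
eef_pos: [325.6, 360.1, 302.4]
eef_rot: [-3.141, 0.0, 1.71]
wrist_force: [0.5, -0.1, -0.7]
finger_gap: 94.1
finger_force: 0.0
```

Emit:
{"method": "carry_out", "body": {
  "slide": [
    [0.834,-0.714,0],
    [0.834,-0.714,0],
    [0.834,-0.714,0],
    [0.834,-0.714,0],
    [0.834,-0.714,0],
    [0.834,-0.714,0],
    [0.834,-0.714,0],
    [0.834,-0.714,0],
    [0.834,-0.714,0],
    [0.834,-0.714,0]
  ],
  "dr": [
    [0,0,-0.19],
    [0,0,-0.19],
    [0,0,-0.19],
    [0,0,-0.19],
    [0,0,-0.19],
    [0,0,-0.19],
    [0,0,-0.19],
    [0,0,-0.19],
    [0,0,-0.19],
    [0,0,-0.19]
  ],
  "gripper": [100,100,100,100,100,100,100,100,100,100]
}}

```text
clock: 1.77
eef_pos: [534.0, 181.5, 302.1]
eef_rot: [-3.141, 0.001, 0.516]
wrist_force: [0.4, 0.3, 0.5]
finger_gap: 94.2
finger_force: 0.0
```

Emit:
{"method": "carry_out", "body": {
  "slide": [
    [0,0,0],
    [0,0,0],
    [0,0,0],
    [0,0,0],
    [0,0,0],
    [0,0,0]
  ],
  "dr": [
    [0,0,-0.0713],
    [0,0,-0.0713],
    [0,0,-0.0713],
    [0,0,-0.0713],
    [0,0,-0.0713],
    [0,0,-0.0713]
  ],
  "gripper": [100,100,100,100,100,100]
}}

```text
clock: 2.27
eef_pos: [533.7, 182.0, 302.4]
eef_rot: [3.141, 0.0, 0.079]
wrist_force: [-0.4, -0.1, -0.7]
finger_gap: 94.1
finger_force: 0.0
```

Run:
```python
from h import *
s=read_state();print({k:np.round(s[k],3).tolist() for k in('joints','eef_pos','eef_rot','wrist_force','moment')})
m=camera_model('wrist');im=camera('wrist')[:,:,::-1];cv2.imwrite('pics/w1.png',im)
f=200/np.tan(np.radians(m['vfov']/2))
for P in((534,181.5,164),(535,182,138)):
    c=np.array(m['R'])@P+m['t'];print(m['cx']+f*c[0]/c[2],m['cy']+f*c[1]/c[2])
```

```text
{'joints': [0.264, 0.331, 1.48, -0.0, 1.33, 1.756], 'eef_pos': [533.73, 182.018, 302.4], 'eef_rot': [3.141, 0.0, 0.079], 'wrist_force': [-0.4, -0.135, -0.659], 'moment': [0.017, 0.121, 0.008]}
320.390444457736 218.60096293428808
319.98000020828283 207.13656453993582
```

View pics/w1.png

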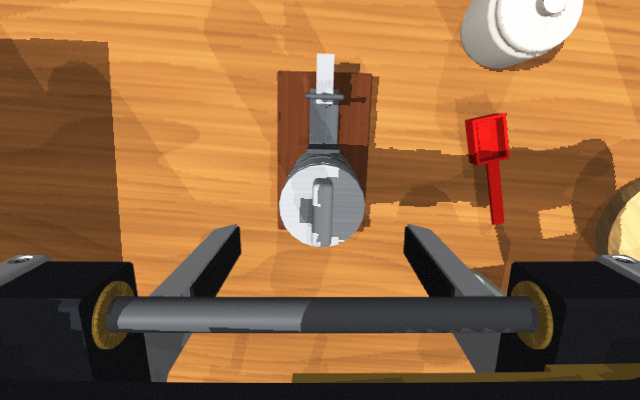

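The wrist view shows the cap centred near (322,205), with the bar's top running from about (321,179) to (324,246) and lined up between the fingers. I'll ray-cast these points to refine the pose.

Run:
```python
from h import *
m=camera_model('wrist');im=cv2.imread('pics/w1.png');g=cv2.cvtColor(im,6);hsv=cv2.cvtColor(im,cv2.COLOR_BGR2HSV)
for r in(190,200,210,220,230,240):print(r,g[r,300:345:1].tolist())
k=((hsv[...,1]<45)&(g>90)).astype('uint8');k[:165]=0;k[255:]=0;k[:,:265]=0;k[:,380:]=0
n,l,st,c=cv2.connectedComponentsWithStats(k);i=1+st[1:,4].argmax();print(st[i],c[i])
x,y,w,h,_=st[i]
print('cap',plane(m,(x+(w-1)/2,y+(h-1)/2),138).round(1))
```

```text
190 [222, 221, 223, 223, 222, 223, 224, 221, 221, 220, 221, 222, 186, 195, 222, 231, 239, 195, 131, 138, 138, 133, 136, 138, 139, 140, 141, 142, 140, 140, 136, 131, 109, 128, 139, 141, 142, 142, 142, 139, 140, 140, 141, 140, 140]
200 [163, 111, 108, 112, 110, 114, 111, 110, 112, 103, 93, 98, 132, 195, 226, 232, 239, 191, 135, 135, 136, 135, 136, 138, 138, 139, 140, 140, 137, 136, 132, 124, 112, 130, 142, 140, 143, 139, 141, 139, 141, 138, 139, 140, 139]
210 [111, 107, 106, 110, 113, 111, 112, 113, 102, 93, 93, 88, 78, 90, 109, 121, 132, 136, 135, 135, 139, 139, 137, 140, 141, 142, 142, 139, 143, 133, 131, 118, 127, 139, 138, 137, 138, 139, 138, 137, 140, 140, 137, 140, 139]
220 [138, 138, 140, 141, 123, 118, 116, 104, 97, 97, 95, 88, 84, 95, 113, 124, 128, 131, 132, 137, 136, 137, 135, 138, 140, 142, 142, 144, 141, 136, 129, 114, 129, 146, 144, 144, 144, 145, 146, 149, 146, 145, 146, 146, 144]
230 [233, 232, 232, 233, 233, 233, 227, 221, 224, 224, 210, 162, 105, 100, 115, 126, 132, 135, 133, 139, 135, 137, 138, 138, 139, 143, 141, 143, 137, 131, 123, 111, 130, 139, 139, 137, 138, 139, 138, 136, 138, 138, 139, 137, 135]
240 [225, 231, 231, 231, 232, 231, 225, 221, 221, 219, 222, 185, 195, 218, 226, 230, 184, 132, 133, 136, 134, 138, 135, 142, 142, 141, 140, 137, 136, 132, 112, 201, 231, 232, 232, 231, 231, 231, 232, 231, 232, 230, 232, 229, 186]
[ 279  165   86   82 5556] [321.04157667 204.70932325]
cap [536.4 180.9 138. ]
```

Run:
```python
from h import *
m=camera_model('wrist')
for p in((322,213),(322.5,179),(321.5,246)):print(plane(m,p,164).round(1))
print(np.round(read_state()['eef_pos'],1),read_state()['eef_rot'])
```

```text
[538.1 180.7 164. ]
[562.  182.3 164. ]
[513.8 179.1 164. ]
[533.7 182.  302.5] [3.14153735e+00 3.63142951e-04 7.92633377e-02]
```

Emit:
{"method": "carry_out", "body": {
  "slide": [
    [0.007,-0.002,-0.13],
    [0.007,-0.002,-0.2],
    [0.007,-0.002,-0.23],
    [0.007,-0.002,-0.25],
    [0.007,-0.002,-0.257],
    [0.007,-0.002,-0.257],
    [0.007,-0.002,-0.257]
  ],
  "dr": [
    [0,0,0],
    [0,0,0],
    [0,0,0],
    [0,0,0],
    [0,0,0],
    [0,0,0],
    [0,0,0]
  ],
  "gripper": [100,80,60,50,45,40,40],
  "newtons": 10
}}

```text
clock: 2.9
eef_pos: [535.8, 181.6, 239.4]
eef_rot: [-3.141, -0.001, 0.077]
wrist_force: [0.0, 0.4, -0.5]
finger_gap: 57.7
finger_force: 0.0
```

Run:
```python
from h import *
s=read_state();print({k:np.round(s[k],3).tolist() for k in('clock','joints','eef_pos','eef_rot','wrist_force','moment','finger_gap')})
cv2.imwrite('pics/w2.png',camera('wrist')[:,:,::-1])
```

```text
{'clock': 2.9, 'joints': [0.262, 0.392, 1.55, 0.0, 1.198, 1.756], 'eef_pos': [535.809, 181.641, 239.409], 'eef_rot': [-3.141, -0.001, 0.077], 'wrist_force': [0.038, 0.448, -0.471], 'moment': [-0.042, 0.142, -0.004], 'finger_gap': 57.691}
```

View pics/w2.png

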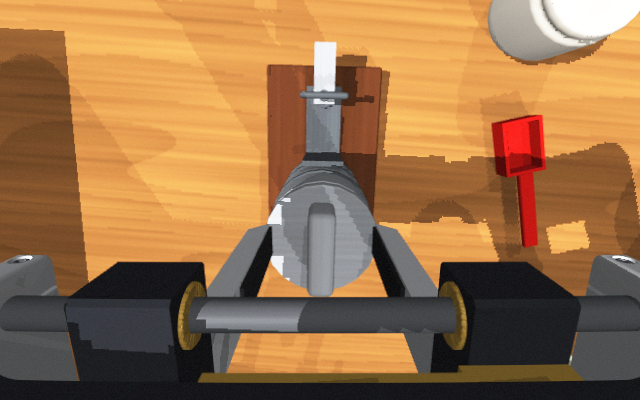

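The wrist view shows the bar (columns 309–334) centred between the fingers and parallel to them, so I'll close.

Emit:
{"method": "carry_out", "body": {
  "slide": [
    [0,0,0],
    [0,0,0],
    [0,0,0],
    [0,0,0],
    [0,0,0],
    [0,0,0],
    [0,0,0],
    [0,0,0]
  ],
  "dr": [
    [0,0,0],
    [0,0,0],
    [0,0,0],
    [0,0,0],
    [0,0,0],
    [0,0,0],
    [0,0,0],
    [0,0,0]
  ],
  "gripper": [20,0,0,0,0,0,0,0],
  "newtons": 10
}}

```text
clock: 3.62
eef_pos: [535.6, 181.8, 238.7]
eef_rot: [-3.141, -0.001, 0.076]
wrist_force: [-0.1, 3.3, 4.6]
finger_gap: 14.1
finger_force: 10.3
```

Emit:
{"method": "carry_out", "body": {
  "slide": [
    [0,0,0],
    [0,0,0],
    [0,0,0]
  ],
  "dr": [
    [0,0,0],
    [0,0,0],
    [0,0,0]
  ],
  "gripper": [0,0,0],
  "newtons": 50
}}

```text
clock: 3.87
eef_pos: [535.6, 181.6, 238.6]
eef_rot: [-3.141, -0.001, 0.076]
wrist_force: [-1.4, 2.0, 4.9]
finger_gap: 13.7
finger_force: 49.9
```

```bash
cat > st.py <<'E'
from h import *
s=read_state();print({k:np.round(s[k],3).tolist() for k in('clock','joints','eef_pos','eef_rot','wrist_force','moment','finger_gap','finger_force')})
E
python3 st.py
```

```text
{'clock': 3.867, 'joints': [0.262, 0.393, 1.551, 0.0, 1.198, 1.757], 'eef_pos': [535.604, 181.615, 238.634], 'eef_rot': [-3.141, -0.001, 0.076], 'wrist_force': [-1.434, 2.012, 4.89], 'moment': [0.406, 0.198, 0.044], 'finger_gap': 13.673, 'finger_force': 49.927}
```

Emit:
{"method": "carry_out", "body": {
  "slide": [
    [0,0,0],
    [0,0,0],
    [0,0,0],
    [0,0,0],
    [0,0,0],
    [0,0,0],
    [0,0,0],
    [0,0,0],
    [0,0,0],
    [0,0,0]
  ],
  "dr": [
    [0,0,0.004],
    [0,0,0.008],
    [0,0,0.012],
    [0,0,0.016],
    [0,0,0.02],
    [0,0,0.024],
    [0,0,0.028],
    [0,0,0.032],
    [0,0,0.036],
    [0,0,0.04]
  ],
  "gripper": [0,0,0,0,0,0,0,0,0,0]
}}

```text
clock: 4.7
eef_pos: [535.7, 181.4, 238.7]
eef_rot: [3.141, -0.001, 0.329]
wrist_force: [0.5, 0.3, 4.9]
finger_gap: 13.7
finger_force: 49.9
```

```bash
python3 st.py
```

```text
{'clock': 4.7, 'joints': [0.262, 0.393, 1.551, -0.0, 1.198, 1.504], 'eef_pos': [535.71, 181.428, 238.659], 'eef_rot': [3.141, -0.001, 0.329], 'wrist_force': [0.46, 0.264, 4.95], 'moment': [0.149, 0.055, -0.063], 'finger_gap': 13.7, 'finger_force': 49.905}
```

Emit:
{"method": "carry_out", "body": {
  "slide": [
    [0,0,0],
    [0,0,0],
    [0,0,0],
    [0,0,0]
  ],
  "dr": [
    [0,0,0.004],
    [0,0,0.008],
    [0,0,0.012],
    [0,0,0.016]
  ],
  "gripper": [0,0,0,0]
}}

```text
clock: 5.03
eef_pos: [535.7, 181.4, 238.7]
eef_rot: [3.141, -0.001, 0.429]
wrist_force: [0.9, 0.7, 5.2]
finger_gap: 13.9
finger_force: 49.9
```

```bash
python3 st.py
```

```text
{'clock': 5.033, 'joints': [0.262, 0.393, 1.551, -0.0, 1.198, 1.404], 'eef_pos': [535.731, 181.398, 238.67], 'eef_rot': [3.141, -0.001, 0.429], 'wrist_force': [0.857, 0.744, 5.15], 'moment': [0.111, 0.008, -0.087], 'finger_gap': 13.855, 'finger_force': 49.905}
```

Emit:
{"method": "carry_out", "body": {
  "slide": [
    [0,0,0],
    [0,0,0],
    [0,0,0],
    [0,0,0]
  ],
  "dr": [
    [0,0,0.004],
    [0,0,0.008],
    [0,0,0.012],
    [0,0,0.016]
  ],
  "gripper": [0,0,0,0]
}}

```text
clock: 5.37
eef_pos: [535.7, 181.4, 238.7]
eef_rot: [3.141, -0.001, 0.53]
wrist_force: [1.2, -0.0, 5.4]
finger_gap: 13.5
finger_force: 49.9
```

```bash
python3 st.py
```

```text
{'clock': 5.367, 'joints': [0.262, 0.393, 1.551, -0.0, 1.198, 1.303], 'eef_pos': [535.739, 181.389, 238.666], 'eef_rot': [3.141, -0.001, 0.53], 'wrist_force': [1.185, -0.043, 5.398], 'moment': [0.027, -0.003, -0.144], 'finger_gap': 13.488, 'finger_force': 49.906}
```

Emit:
{"method": "carry_out", "body": {
  "slide": [
    [0,0,0],
    [0,0,0],
    [0,0,0],
    [0,0,0]
  ],
  "dr": [
    [0,0,0.004],
    [0,0,0.008],
    [0,0,0.012],
    [0,0,0.016]
  ],
  "gripper": [0,0,0,0]
}}

```text
clock: 5.7
eef_pos: [535.8, 181.4, 238.7]
eef_rot: [3.141, -0.001, 0.63]
wrist_force: [1.0, 0.2, 5.1]
finger_gap: 13.8
finger_force: 49.9
```

```bash
python3 st.py
```

```text
{'clock': 5.7, 'joints': [0.262, 0.393, 1.55, -0.0, 1.198, 1.203], 'eef_pos': [535.771, 181.37, 238.739], 'eef_rot': [3.141, -0.001, 0.63], 'wrist_force': [1.03, 0.207, 5.14], 'moment': [0.022, 0.034, -0.038], 'finger_gap': 13.758, 'finger_force': 49.906}
```

Emit:
{"method": "carry_out", "body": {
  "slide": [
    [0,0,0],
    [0,0,0],
    [0,0,0]
  ],
  "dr": [
    [0,0,0.004],
    [0,0,0.008],
    [0,0,0.01]
  ],
  "gripper": [0,0,0]
}}

```text
clock: 5.95
eef_pos: [535.8, 181.4, 238.8]
eef_rot: [3.141, -0.001, 0.693]
wrist_force: [1.1, 0.6, 6.8]
finger_gap: 13.5
finger_force: 49.9
```

```bash
python3 st.py
```

```text
{'clock': 5.95, 'joints': [0.262, 0.393, 1.55, -0.0, 1.198, 1.14], 'eef_pos': [535.806, 181.364, 238.837], 'eef_rot': [3.141, -0.001, 0.693], 'wrist_force': [1.095, 0.628, 6.839], 'moment': [-0.082, 0.1, -0.106], 'finger_gap': 13.476, 'finger_force': 49.906}
```

Emit:
{"method": "carry_out", "body": {
  "slide": [
    [0,0,0],
    [0,0,0],
    [0,0,0]
  ],
  "dr": [
    [0,0,0.003],
    [0,0,0.006],
    [0,0,0.008]
  ],
  "gripper": [0,0,0]
}}

```text
clock: 6.2
eef_pos: [535.8, 181.3, 239.0]
eef_rot: [3.141, -0.001, 0.743]
wrist_force: [0.3, -0.7, 8.1]
finger_gap: 13.4
finger_force: 49.9
```

```bash
python3 st.py
```

```text
{'clock': 6.2, 'joints': [0.262, 0.393, 1.55, -0.001, 1.198, 1.09], 'eef_pos': [535.846, 181.349, 238.977], 'eef_rot': [3.141, -0.001, 0.743], 'wrist_force': [0.306, -0.656, 8.103], 'moment': [-0.158, 0.056, -0.016], 'finger_gap': 13.414, 'finger_force': 49.911}
```

Emit:
{"method": "carry_out", "body": {
  "slide": [
    [0,0,0],
    [0,0,0],
    [0,0,0]
  ],
  "dr": [
    [0,0,0.003],
    [0,0,0.006],
    [0,0,0.006]
  ],
  "gripper": [0,0,0]
}}

```text
clock: 6.45
eef_pos: [535.9, 181.3, 239.1]
eef_rot: [3.14, -0.001, 0.781]
wrist_force: [0.5, 0.1, 8.5]
finger_gap: 13.5
finger_force: 49.9
```

```bash
python3 st.py
```

```text
{'clock': 6.45, 'joints': [0.262, 0.392, 1.55, -0.001, 1.198, 1.052], 'eef_pos': [535.869, 181.339, 239.138], 'eef_rot': [3.14, -0.001, 0.781], 'wrist_force': [0.46, 0.114, 8.484], 'moment': [-0.135, 0.131, 0.014], 'finger_gap': 13.508, 'finger_force': 49.919}
```

The torque has dropped to about 0 and the upward push has grown to 8.5 N, which points to the notch. I'll try a gentle 2 mm lift.

Emit:
{"method": "carry_out", "body": {
  "slide": [
    [0,0,0.003],
    [0,0,0.006],
    [0,0,0.008],
    [0,0,0.008]
  ],
  "dr": [
    [0,0,0],
    [0,0,0],
    [0,0,0],
    [0,0,0]
  ],
  "gripper": [0,0,0,0]
}}

```text
clock: 6.78
eef_pos: [535.7, 181.5, 240.8]
eef_rot: [3.141, -0.0, 0.78]
wrist_force: [-0.2, 0.0, 9.1]
finger_gap: 13.8
finger_force: 50.0
```

```bash
python3 st.py
```

```text
{'clock': 6.783, 'joints': [0.262, 0.391, 1.548, -0.0, 1.202, 1.053], 'eef_pos': [535.709, 181.452, 240.843], 'eef_rot': [3.141, -0.0, 0.78], 'wrist_force': [-0.173, 0.047, 9.133], 'moment': [-0.07, 0.158, 0.118], 'finger_gap': 13.759, 'finger_force': 49.957}
```

Emit:
{"method": "carry_out", "body": {
  "slide": [
    [0,0,0.003],
    [0,0,0.006],
    [0,0,0.009],
    [0,0,0.012],
    [0,0,0.012]
  ],
  "dr": [
    [0,0,0],
    [0,0,0],
    [0,0,0],
    [0,0,0],
    [0,0,0]
  ],
  "gripper": [0,0,0,0,0]
}}

```text
clock: 7.2
eef_pos: [535.2, 181.6, 242.8]
eef_rot: [-3.141, 0.001, 0.78]
wrist_force: [-0.6, 2.0, -1.2]
finger_gap: 13.1
finger_force: 49.9
```

```bash
python3 st.py
```

```text
{'clock': 7.2, 'joints': [0.262, 0.388, 1.546, 0.0, 1.208, 1.053], 'eef_pos': [535.193, 181.579, 242.82], 'eef_rot': [-3.141, 0.001, 0.78], 'wrist_force': [-0.581, 2.035, -1.216], 'moment': [0.368, 0.194, 0.129], 'finger_gap': 13.131, 'finger_force': 49.937}
```

Emit:
{"method": "carry_out", "body": {
  "slide": [
    [0,0,0.006],
    [0,0,0.012],
    [0,0,0.018],
    [0,0,0.024],
    [0,0,0.024]
  ],
  "dr": [
    [0,0,0],
    [0,0,0],
    [0,0,0],
    [0,0,0],
    [0,0,0]
  ],
  "gripper": [0,0,0,0,0]
}}

```text
clock: 7.62
eef_pos: [535.7, 181.4, 249.9]
eef_rot: [3.141, -0.001, 0.78]
wrist_force: [-0.1, 0.6, -1.3]
finger_gap: 13.5
finger_force: 49.9
```

```bash
python3 st.py
```

```text
{'clock': 7.617, 'joints': [0.262, 0.381, 1.539, -0.0, 1.221, 1.053], 'eef_pos': [535.74, 181.429, 249.921], 'eef_rot': [3.141, -0.001, 0.78], 'wrist_force': [-0.094, 0.612, -1.327], 'moment': [-0.058, 0.047, 0.001], 'finger_gap': 13.476, 'finger_force': 49.91}
```

Emit:
{"method": "carry_out", "body": {
  "slide": [
    [0,0,0.025],
    [0,0,0.06],
    [0,0,0.1],
    [0,0,0.14],
    [0,0,0.18],
    [0,0,0.22],
    [0,0,0.26],
    [0,0,0.29],
    [0,0,0.3],
    [0,0,0.3]
  ],
  "dr": [
    [0,0,0],
    [0,0,0],
    [0,0,0],
    [0,0,0],
    [0,0,0],
    [0,0,0],
    [0,0,0],
    [0,0,0],
    [0,0,0],
    [0,0,0]
  ],
  "gripper": [0,0,0,0,0,0,0,0,0,0]
}}

```text
clock: 8.45
eef_pos: [535.6, 181.6, 325.1]
eef_rot: [3.141, -0.001, 0.78]
wrist_force: [-0.6, -0.5, -2.1]
finger_gap: 14.0
finger_force: 49.9
```

Run:
```python
import st
from h import *
cv2.imwrite('pics/s2.png',camera('side')[:,:,::-1])
T=camera_model('top');im=cv2.cvtColor(cv2.imread('pics/top0.png'),cv2.COLOR_BGR2HSV)
c=im[195:290,380:480];k=((c[...,0]>12)&(c[...,2]>125)).astype('uint8')
cs=cv2.findContours(k,0,2)[0];q=max(cs,key=cv2.contourArea);(x,y),r=cv2.minEnclosingCircle(q);x+=380;y+=195
print(x,y,r,plane(T,(x,y),36),np.linalg.norm(plane(T,(x+r,y),36)-plane(T,(x-r,y),36)))
```

```text
{'clock': 8.45, 'joints': [0.262, 0.318, 1.445, 0.0, 1.378, 1.053], 'eef_pos': [535.606, 181.569, 325.073], 'eef_rot': [3.141, -0.001, 0.78], 'wrist_force': [-0.642, -0.457, -2.06], 'moment': [-0.044, 0.139, 0.038], 'finger_gap': 13.954, 'finger_force': 49.909}
440.5 253.0 52.709205627441406 [ 479.99644268 -237.39841137   36.        ] 210.27020924270056
```

View pics/s2.png

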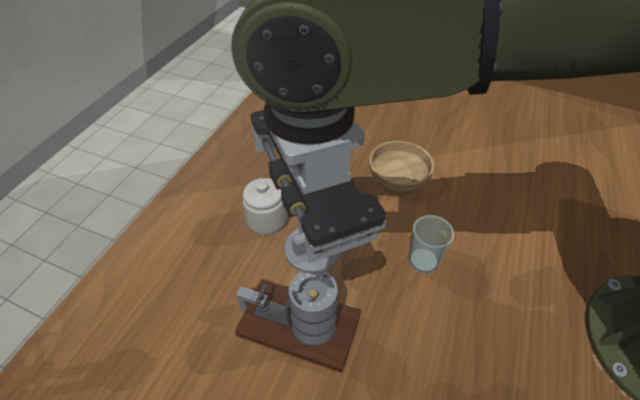

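The side view shows the lid held level above the open tower mouth at about (313,290), with the bowl unmoved at (401,165). Next I'll carry it over the bowl.

Emit:
{"method": "carry_out", "body": {
  "slide": [
    [-0.006,-0.04,0],
    [-0.017,-0.11,0],
    [-0.03,-0.2,0],
    [-0.047,-0.3,0],
    [-0.062,-0.4,0],
    [-0.078,-0.5,0],
    [-0.094,-0.6,0],
    [-0.109,-0.7,0],
    [-0.125,-0.8,0],
    [-0.129,-0.9,0]
  ],
  "dr": [
    [0,0,0],
    [0,0,0],
    [0,0,0],
    [0,0,0],
    [0,0,0],
    [0,0,0],
    [0,0,0],
    [0,0,0],
    [0,0,0],
    [0,0,0]
  ],
  "gripper": [0,0,0,0,0,0,0,0,0,0]
}}

```text
clock: 9.33
eef_pos: [502.3, -45.1, 323.9]
eef_rot: [-3.141, 0.001, 0.78]
wrist_force: [1.4, 0.1, -1.6]
finger_gap: 13.9
finger_force: 49.9
```

Emit:
{"method": "carry_out", "body": {
  "slide": [
    [0,-0.1,0],
    [0,-0.2,0],
    [0,-0.3,0],
    [0,-0.4,0],
    [0,-0.5,0],
    [0,-0.58,0],
    [0,-0.64,0],
    [0,-0.67,0],
    [0,-0.684,0],
    [0,-0.684,0]
  ],
  "dr": [
    [0,0,0],
    [0,0,0],
    [0,0,0],
    [0,0,0],
    [0,0,0],
    [0,0,0],
    [0,0,0],
    [0,0,0],
    [0,0,0],
    [0,0,0]
  ],
  "gripper": [0,0,0,0,0,0,0,0,0,0]
}}

```text
clock: 10.17
eef_pos: [503.0, -214.8, 324.0]
eef_rot: [-3.141, 0.0, 0.779]
wrist_force: [0.7, 0.5, -1.5]
finger_gap: 13.8
finger_force: 49.9
```

Run:
```python
import st
from h import *
a=camera('side')[:,:,::-1];b=camera('wrist')[:,:,::-1]
cv2.imwrite('pics/sw3.png',np.vstack([a[80:300,200:600],cv2.resize(b,(400,250))]))
```

```text
{'clock': 10.167, 'joints': [-0.471, 0.277, 1.5, 0.0, 1.365, 0.321], 'eef_pos': [502.99, -214.796, 324.019], 'eef_rot': [-3.141, 0.0, 0.779], 'wrist_force': [0.658, 0.518, -1.525], 'moment': [-0.035, 0.137, -0.012], 'finger_gap': 13.819, 'finger_force': 49.91}
```

View pics/sw3.png

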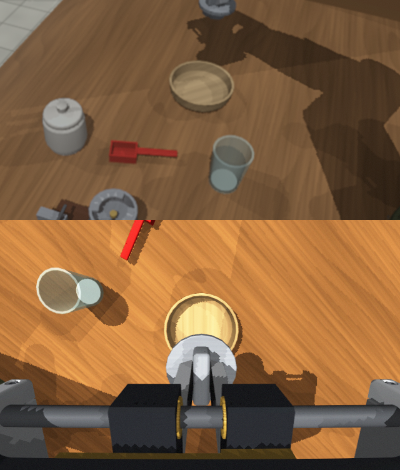

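The wrist view shows the bowl (columns 164–240) and the lid cap (columns 166–238) lined up sideways. I'll go down, then feel for contact.

Emit:
{"method": "carry_out", "body": {
  "slide": [
    [0,0,-0.04],
    [0,0,-0.12],
    [0,0,-0.22],
    [0,0,-0.32],
    [0,0,-0.42],
    [0,0,-0.52],
    [0,0,-0.6],
    [0,0,-0.65],
    [0,0,-0.68],
    [0,0,-0.7]
  ],
  "dr": [
    [0,0,0],
    [0,0,0],
    [0,0,0],
    [0,0,0],
    [0,0,0],
    [0,0,0],
    [0,0,0],
    [0,0,0],
    [0,0,0],
    [0,0,0]
  ],
  "gripper": [0,0,0,0,0,0,0,0,0,0]
}}

```text
clock: 11.1
eef_pos: [503.1, -213.8, 148.3]
eef_rot: [-3.14, 0.0, 0.781]
wrist_force: [0.5, 0.2, -1.8]
finger_gap: 13.8
finger_force: 49.9
```

Emit:
{"method": "carry_out", "body": {
  "slide": [
    [0,0,0],
    [0,0,-0.015],
    [0,0,-0.03],
    [0,0,-0.04],
    [0,0,-0.04]
  ],
  "dr": [
    [0,0,0],
    [0,0,0],
    [0,0,0],
    [0,0,0],
    [0,0,0]
  ],
  "gripper": [0,0,0,0,0]
}}

```text
clock: 11.52
eef_pos: [503.2, -214.4, 139.1]
eef_rot: [-3.141, 0.0, 0.78]
wrist_force: [-1.0, 0.9, -1.4]
finger_gap: 13.5
finger_force: 49.9
```

Run:
```python
import st
from h import *
a=camera('side')[:,:,::-1];b=camera('wrist')[:,:,::-1]
cv2.imwrite('pics/sw4.png',np.vstack([cv2.resize(a[100:220,320:480],(400,300)),cv2.resize(b,(400,250))]))
```

```text
{'clock': 11.517, 'joints': [-0.47, 0.484, 1.679, -0.0, 0.978, 0.321], 'eef_pos': [503.183, -214.415, 139.134], 'eef_rot': [-3.141, 0.0, 0.78], 'wrist_force': [-0.978, 0.888, -1.437], 'moment': [-0.073, 0.162, -0.007], 'finger_gap': 13.502, 'finger_force': 49.91}
```

View pics/sw4.png

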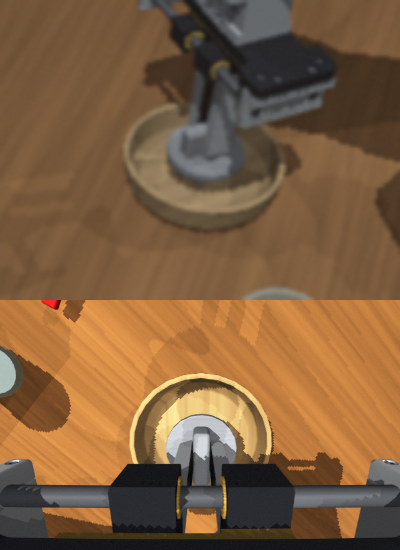

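Both views show the lid inside the bowl and roughly centred. I'll lower in small steps and watch the force.

Emit:
{"method": "carry_out", "body": {
  "slide": [
    [0,0,-0.005],
    [0,0,-0.01],
    [0,0,-0.015],
    [0,0,-0.02],
    [0,0,-0.02]
  ],
  "dr": [
    [0,0,0],
    [0,0,0],
    [0,0,0],
    [0,0,0],
    [0,0,0]
  ],
  "gripper": [0,0,0,0,0]
}}

```text
clock: 12.03
eef_pos: [503.2, -214.4, 134.1]
eef_rot: [-3.141, 0.0, 0.78]
wrist_force: [0.1, -0.1, -2.0]
finger_gap: 13.6
finger_force: 49.9
```

Emit:
{"method": "carry_out", "body": {
  "slide": [
    [0,0,-0.003],
    [0,0,-0.006],
    [0,0,-0.006]
  ],
  "dr": [
    [0,0,0],
    [0,0,0],
    [0,0,0]
  ],
  "gripper": [0,0,0]
}}

```text
clock: 12.28
eef_pos: [503.2, -214.4, 132.7]
eef_rot: [-3.141, 0.0, 0.78]
wrist_force: [0.1, -1.3, -1.7]
finger_gap: 13.5
finger_force: 49.9
```

Emit:
{"method": "carry_out", "body": {
  "slide": [
    [0,0,-0.002],
    [0,0,-0.004],
    [0,0,-0.004]
  ],
  "dr": [
    [0,0,0],
    [0,0,0],
    [0,0,0]
  ],
  "gripper": [0,0,0]
}}

```text
clock: 12.53
eef_pos: [503.2, -214.4, 131.8]
eef_rot: [-3.141, 0.0, 0.78]
wrist_force: [-0.0, -0.2, -1.3]
finger_gap: 13.8
finger_force: 49.9
```

Emit:
{"method": "carry_out", "body": {
  "slide": [
    [0,0,-0.002],
    [0,0,-0.004],
    [0,0,-0.004]
  ],
  "dr": [
    [0,0,0],
    [0,0,0],
    [0,0,0]
  ],
  "gripper": [0,0,0]
}}

```text
clock: 12.78
eef_pos: [503.2, -214.4, 130.8]
eef_rot: [-3.141, 0.0, 0.78]
wrist_force: [-0.3, 0.1, -1.9]
finger_gap: 14.0
finger_force: 49.9
```

Emit:
{"method": "carry_out", "body": {
  "slide": [
    [0,0,-0.002],
    [0,0,-0.004],
    [0,0,-0.004]
  ],
  "dr": [
    [0,0,0],
    [0,0,0],
    [0,0,0]
  ],
  "gripper": [0,0,0]
}}

```text
clock: 13.03
eef_pos: [503.3, -214.5, 129.8]
eef_rot: [-3.141, 0.0, 0.78]
wrist_force: [0.1, -0.3, -1.6]
finger_gap: 13.5
finger_force: 49.9
```

Emit:
{"method": "carry_out", "body": {
  "slide": [
    [0,0,-0.002],
    [0,0,-0.004],
    [0,0,-0.004]
  ],
  "dr": [
    [0,0,0],
    [0,0,0],
    [0,0,0]
  ],
  "gripper": [0,0,0]
}}

```text
clock: 13.28
eef_pos: [503.3, -214.5, 129.6]
eef_rot: [3.141, -0.0, 0.78]
wrist_force: [-3.8, 1.8, 8.9]
finger_gap: 13.8
finger_force: 50.0
```

Emit:
{"method": "carry_out", "body": {
  "slide": [
    [0,0,0.002],
    [0,0,0.002],
    [0,0,0.003],
    [0,0,0.003],
    [0,0,0.003],
    [0,0,0.003],
    [0,0,0.003]
  ],
  "dr": [
    [0,0,0],
    [0,0,0],
    [0,0,0],
    [0,0,0],
    [0,0,0],
    [0,0,0],
    [0,0,0]
  ],
  "gripper": [0,0,16,20,26,32,36],
  "newtons": 10
}}

```text
clock: 13.87
eef_pos: [503.3, -214.5, 129.6]
eef_rot: [-3.142, 0.0, 0.78]
wrist_force: [0.2, -0.2, 0.1]
finger_gap: 32.6
finger_force: 0.0
```

```bash
python3 st.py
```

```text
{'clock': 13.867, 'joints': [-0.47, 0.499, 1.684, -0.0, 0.959, 0.321], 'eef_pos': [503.288, -214.473, 129.617], 'eef_rot': [-3.142, 0.0, 0.78], 'wrist_force': [0.169, -0.206, 0.063], 'moment': [-0.117, 0.152, -0.038], 'finger_gap': 32.609, 'finger_force': 0.0}
```

Released. I'll back straight up.

Emit:
{"method": "carry_out", "body": {
  "slide": [
    [0,0,0.02],
    [0,0,0.06],
    [0,0,0.12],
    [0,0,0.2],
    [0,0,0.3],
    [0,0,0.4],
    [0,0,0.5],
    [0,0,0.58],
    [0,0,0.6],
    [0,0,0.6]
  ],
  "dr": [
    [0,0,0],
    [0,0,0],
    [0,0,0],
    [0,0,0],
    [0,0,0],
    [0,0,0],
    [0,0,0],
    [0,0,0],
    [0,0,0],
    [0,0,0]
  ],
  "gripper": [36,36,36,36,36,36,36,36,36,36]
}}

```text
clock: 14.7
eef_pos: [503.5, -214.6, 281.5]
eef_rot: [3.139, -0.001, 0.78]
wrist_force: [0.3, 0.3, -0.4]
finger_gap: 33.9
finger_force: 0.0
```

Run:
```python
import st
from h import *
a=camera('side')[:,:,::-1];b=camera('wrist')[:,:,::-1]
cv2.imwrite('pics/sw5.png',np.vstack([a[80:300,200:600],cv2.resize(b,(400,250))]))
```

```text
{'clock': 14.7, 'joints': [-0.47, 0.31, 1.558, 0.0, 1.27, 0.321], 'eef_pos': [503.473, -214.555, 281.501], 'eef_rot': [3.139, -0.001, 0.78], 'wrist_force': [0.272, 0.269, -0.364], 'moment': [-0.079, 0.129, -0.018], 'finger_gap': 33.907, 'finger_force': 0.0}
```

View pics/sw5.png

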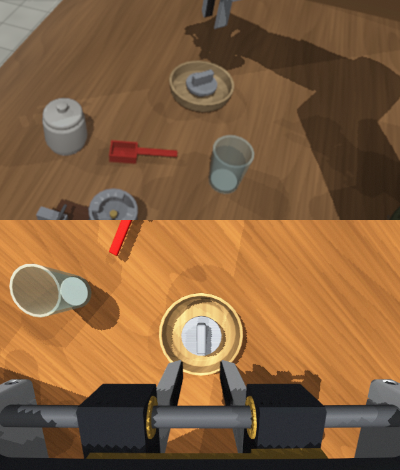

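The lid stands centred in the bowl with its bar up: lid at (201,336) and bowl at (202,335) in the wrist crop. The fingers are clear and the bystanders haven't moved.

```bash
python3 -c "
from cell import *
print(sign_off())"
```

```text
the job is handed in; nothing more can be done
None
```

The lid came free at a notch about 0.7 rad anticlockwise and now stands bar-up, centred in the bowl; the other items look unmoved, and the job was handed in at about 15 s with no verdict shown.

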